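# Prop the drying cabinet's door ajar on its stay

## Task

Set the glassware drying cabinet to air: lift the flat steel stay arm off its roof by the black knob, pull the spring-closed door open with it, and drop the third of its four holes, counted from the door, over the roof peg, pushed fully down so that the arm lies level and holds the door when you let go. The peg is clamped anywhere along its short slot, so feel for it gently and never press the arm hard onto the peg; leave the glassware and bottles where they stand.

Things in the scene. Friction and masses are not known exactly. Their poses are not given: they have to be found in the camera images.
- cabinet: white glassware drying cabinet, fixed: 300 mm deep (x), 340 wide (y), roof 200 mm above the bench; origin the centre of its underside on the bench; its door is on the -x side, facing the robot
- door (a joint): the cabinet's glazed door, 320 mm wide, 176 mm high, 20 mm thick: opening angle in rad, 0 shut, growing as its free edge swings out towards the robot (clockwise from above), at most 1.2. A spring always closes it: 0.25 N m when shut plus 0.7 N m per rad. With hole 3 home on the peg it stands 0.28 to 0.40 rad open, by where the peg is clamped
- door_hinge (a point): point on the door's upright hinge axis (front left edge of the cabinet as the robot sees it), 214 mm above the bench, the height of the stay's pivot. It turns with the door: y runs along the door from its free edge to the hinge, x square to the door, into the cabinet, z up
- stay: stay arm: flat steel bar 24 mm wide, 5 thick, about 160 g, with four 10.5 mm holes 70, 100, 130 and 160 mm from its origin. Origin: its pivot (mid-thickness) on the door's top rail, 240 mm from the hinge axis. x along the bar to the knob, z up. It swivels freely and lifts at the knob end, to 0.7 rad; its lowest position is level. At the start it lies level, turned to the peg's left (+y)
- stay_hole3 (a point): centre, mid-thickness, of the third hole from the door, 130 mm from the pivot; x along the bar
- stay_knob (a point): point on the axis of the black round upright knob at the bar's free end, 200 mm from the pivot: 18 mm in diameter, 43 mm tall, standing on the bar; this point lies 26 mm above the bar mid-thickness, about half-way up the knob; the knob may turn and tilt in the grip
- peg_seat: steel plate 56 by 34 by 6 mm fixed on the roof, origin the centre of its underside; x runs along its slot, away from the robot, y to the left, z up. With a hole home on the peg the bar's mid-thickness is 14 mm above this origin. More than 20 N between bar and peg is too hard
- peg_slot (a point): middle of the plate's slot, on the plate's top. The peg stands upright on the slot's line (y = 0), clamped at an unknown place up to 12 mm either way along x from here. Peg: 8 mm in diameter up to 18 mm above this point, then chamfered to a flat tip 6.4 mm across, 20 mm above it; the bar rests on the tip when no hole is over it
- dish_mid (a point): bystander, to be left alone: closed glass dish, 84 mm wide, 16 mm high, on the cabinet's roof; this point is its centre, half-way up
- jar_mid (a point): bystander, to be left alone: small amber jar, 42 mm wide, 50 mm high, on the cabinet's roof; this point is its centre, half-way up
- beaker_mid (a point): bystander, to be left alone: glass beaker, 76 mm wide, 100 mm high, on the bench; this point is its centre, half-way up
- wash_bottle_mid (a point): bystander, to be left alone: white plastic bottle, 68 mm wide, 170 mm high, on the bench; this point is its centre, half-way up
- flask_mid (a point): bystander, to be left alone: conical flask, 84 mm wide at the foot, 123 mm high, on the bench; this point is its centre, half-way up
- reagent_mid (a point): bystander, to be left alone: amber bottle, 60 mm wide, 130 mm high, on the bench; this point is its centre, half-way up

How it is judged:
On the way, in this order (a step that is already met when the one before it is completed fails the run):
1. the door is pulled open past 0.2 rad with the stay raised clear of its level position (hole 3 more than 8 mm above where it ends) (value of joint door above 0.2 rad and z of stay_hole3 in the frame of peg_seat above 0.022 m), for 0.1 s.
2. hole 3 is fully down over the peg (x of stay_hole3 in the frame of peg_seat between -0.0142 and 0.0142 m and y of stay_hole3 in the frame of peg_seat between -0.005 and 0.005 m and z of stay_hole3 in the frame of peg_seat below 0.0175 m), for 0.2 s.
At the end, for the whole second after the job is handed in: The third hole sits over the peg: its centre within 14.2 mm of the seat plate's centre along the slot and within 5 mm across it, the bar lying level to within 3.5 mm of fully down at that hole; the door is held at rest more than 0.25 rad open, and nothing touches the stay (all of step 2 and value of joint door above 0.25 rad and velocity of joint door between -0.03 and 0.03 rad/s).
It fails at once if the stay is pressed onto the peg or its seat with more than 20 N (contact force between stay and peg_seat above 20 N).
It fails at once if a bystander is moved by more than 20 mm (distance of any of dish_mid, jar_mid, beaker_mid, wash_bottle_mid, flask_mid, reagent_mid from where it was at the start of the episode above 0.02 m).
It also fails if it takes over 64 s, if anything falls off the work surface, if the arm or the gripper's body presses on something with over 40 N, if the wrist force passes 120 N, or if a joint passes its speed limit or range.

## Robot

A 6-joint arm with a two-finger parallel gripper is mounted at the origin on the work surface. World frame = base frame: x ahead of the robot, y to its left, z up, the work surface at z = 0. Lengths are in m, angles in rad, forces in N, time in s.
With the tool pointing down it reaches from about 0.3 to 0.875 m from the base axis. Payload 6.4 kg.
Tool frame: the origin (TCP) lies at the very end of the fingers, on their centre line; the grasp point (between the pads) lies 19 mm behind it; z points along the fingers, y is the direction in which the jaws open and shut (so a half turn about z gives the same grasp; the last joint's range is limited). The gripper opens to 85 mm and grips with 20 to 120 N. Pads are 22 mm wide; open, the fingers measure 114 mm over their backs; the gripper's body (76 mm by 85 mm) begins 54 mm behind the grasp point. The pads swing forward as they close: fully open they stand 13 mm farther back than shut.
Start: joints at [0.916, 0.181, 1.607, -0, 1.354, -0.206], TCP at [0.249, 0.518, 0.231] pointing down, gripper open.
Joint ranges: [-2.99, 2.99], [-0.89, 2.07], [0.3, 2.58], [-1.14, 4.28], [0, 2.63], [-3.12, 3.12]. Speed limits (rad/s): [2.57, 2.57, 3.01, 3.14, 3.14, 3.14].

## Interface

Orientations are given as a unit quaternion [w, x, y, z].
In Python, from bench import * gives the robot as it stands.
- The arm moves only by the tool arm_command, never from a script. Its argument "motion" is text: rows parted by semicolons, each of 7 numbers parted by spaces: the shift along the tool's x, y, z in units of 0.2 m (1.0 is 0.2 m), then the turn, a rotation vector about the tool's x, y, z in units of 60 degrees (1.0 is 60 degrees), then the opening, from 0 (shut) to 1 (fully open). In form: tx ty tz ax ay az grip; .... A call has 1 to 10 rows; each row shifts and turns the pose as measured when the row begins, along the tool's axes as they then stand; what a row does not reach is not made up. A row lasts 1/12 s, in which the tool goes at most 41.7 mm and 7.16 degrees, less where a joint would pass 70% of its speed; a pose out of reach is approached as far as the arm can. A call with a number of a shift or a turn outside -1 to 1 is refused whole. A call with a gripper value outside its range is refused whole. The fingers move at their own pace and stop on an object; the grip force is fixed at half the most. Time passes only in rows, so rows that do not move let the fingers close. It gives the time, the measured TCP pose, the force and the opening at its end, in the units of the state.
- get_obs(): the state, without advancing time (a new reading comes with each control period).
- camera(name): name is "scene" or "top"; returns a dict with "img" (384x512x3 uint8, red, green, blue), "intrinsics" (3x3 intrinsics, pixels), "pose" (4x4, takes a point from camera to world coordinates). Camera axes: x right, y down, z forward; pixel columns grow to the right and rows downward; lengths in m; the calibration is good to about 2 mm. A picture is of the moment at which its call begins. There is no depth.
- hand_in(): hands the job in, once; it reports no verdict.
Trained networks look in the newest picture that a camera, given by its name, has taken for a name from the list of things; names that differ only in an ending like _2 or _b are one class to them, and where a whole thing is asked for, a point or a joint stands for the part that bears it (a point fixed in the world has none). Each returns a list of dicts, best first, with "conf" (0 to 1); they miss things now and then, are a little off and sometimes report something else, mostly with a low value. They report only what shows in the picture. A call takes as long as a camera call.
- search_frame(camera, target): "box" ([left, top, right, bottom] in pixels, round what is visible of it).
The state is a dict: "time_s": time; "q": joint angles; "dq": joint speeds; "joint_efforts": joint torques, N m; "eef_pos": TCP position; "eef_rot": TCP orientation; "wrist_force": force on the tool from outside, world axes, zero at the start; "torque": the same for the moment, N m; "opening": opening from 0.0 (shut) to 1.0 (fully open).
Only numpy, scipy, OpenCV 4.12 (cv2) and the standard library are available. Lean on these libraries where they do the work, as an engineer would, in place of code of your own. Each camera call takes 0.05 s, during which the arm holds its last target.

## Working session

There is one attempt and no reset: what is moved stays moved. The work goes in short steps, Python scripts to look and compute and a tool call to move; the robot and the scene stay as the last step left them, time stands still between calls to the robot, and variables do not carry over. Pictures are saved under pics/ and viewed, and the job is handed in when it is done.

Besides the shell and the picture viewer there is one more tool, called after "Call:" by a JSON object that holds its "op" and its "data", one argument or row to a line. arm_command: Moves the arm, as the interface text tells. Shifts and turns lie within -1 to 1; 1 stands for 0.2 m of shift or 60 degrees of turn. Its arguments: {"type":"object","properties":{"motion":{"type":"string"}},"required":["motion"]}

```bash
mkdir -p pics; ls
cat > h.py <<'E'
from bench import *
import numpy as np, cv2
from scipy.spatial.transform import Rotation as R
def shot(n,f):
    c=camera(n); cv2.imwrite('pics/'+f,cv2.cvtColor(c['img'],cv2.COLOR_RGB2BGR)); return c
def ray(c,u,v):
    K=np.array(c['intrinsics']);P=np.array(c['pose'])
    d=P[:3,:3]@np.linalg.solve(K,[u,v,1.]);return P[:3,3],d
def atz(c,u,v,z):
    o,d=ray(c,u,v);return o+d*(z-o[2])/d[2]
def proj(c,p):
    K=np.array(c['intrinsics']);P=np.array(c['pose'])
    q=K@(P[:3,:3].T@(np.asarray(p)-P[:3,3]));return q[:2]/q[2]
def two(c1,p1,c2,p2):
    o1,d1=ray(c1,*p1);o2,d2=ray(c2,*p2)
    A=np.stack([d1,-d2],1);s=np.linalg.lstsq(A,o2-o1,rcond=None)[0]
    a=o1+d1*s[0];b=o2+d2*s[1];return (a+b)/2,np.linalg.norm(a-b)
E
python3 - <<'E'
from h import *
np.set_printoptions(precision=4,suppress=True)
o=get_obs();print({k:np.round(v,4) for k,v in o.items()})
for n in ('scene','top'):
    c=shot(n,n+'0.png');print(n,np.array(c['pose']),np.array(c['intrinsics']))
    for t in ['cabinet','door','stay','stay_knob','peg_seat','peg_slot','stay_hole3','dish_mid','jar_mid','beaker_mid','wash_bottle_mid','flask_mid','reagent_mid']:
        try: print(t,[(np.round(d['box'],1).tolist(),round(d['conf'],2)) for d in search_frame(n,t)][:3])
        except Exception as e: print(t,e)
E
```

```text
pics
{'time_s': np.float64(0.0), 'q': array([ 0.9157,  0.1815,  1.608 , -0.    ,  1.3538, -0.2063]), 'dq': array([ 0.0004,  0.0016, -0.0008,  0.0011, -0.0011, -0.0004]), 'joint_efforts': array([  0.0019, -44.4873, -35.1343,  -0.0002,   0.009 ,   0.    ]), 'eef_pos': array([0.2491, 0.5176, 0.2304]), 'eef_rot': array([-0.0004,  0.2225,  0.9749, -0.0008]), 'wrist_force': array([ 0.1027,  0.395 , -0.0822]), 'torque': array([ 0.0226, -0.0273, -0.0495]), 'opening': np.float64(1.0003)}
scene [[-0.5567  0.7085 -0.4337  1.2358]
 [ 0.8307  0.4681 -0.3015  0.4754]
 [-0.0106 -0.5281 -0.8491  1.4564]
 [ 0.      0.      0.      1.    ]] [[438.6755   0.     253.1853]
 [  0.     438.6755 192.4854]
 [  0.       0.       1.    ]]
cabinet [([165.5, 133.4, 297.9, 262.8], 0.56)]
door [([216.7, 129.5, 296.8, 187.3], 0.94)]
stay [([231.5, 140.2, 245.6, 187.9], 0.73), ([215.7, 131.0, 295.8, 189.9], 0.24)]
stay_knob [([231.2, 137.5, 244.0, 190.5], 0.74)]
peg_seat [([222.1, 143.4, 233.7, 158.0], 0.44)]
peg_slot [([219.3, 129.6, 296.4, 187.0], 0.53), ([222.1, 143.8, 237.3, 157.0], 0.5)]
stay_hole3 [([230.6, 13
[... 640 characters left out ...]
abinet [([209.0, 117.5, 341.9, 245.6], 0.66)]
door [([221.2, 172.1, 341.9, 245.4], 0.7)]
stay [([258.2, 167.9, 313.4, 235.5], 0.66), ([301.3, 201.3, 317.7, 222.5], 0.46)]
stay_knob [([260.8, 171.4, 317.0, 231.4], 0.73)]
peg_seat [([304.0, 200.6, 316.5, 222.9], 0.82)]
peg_slot [([300.9, 204.5, 318.9, 224.9], 0.62)]
stay_hole3 [([261.5, 168.4, 318.7, 234.2], 0.63)]
dish_mid [([220.8, 127.7, 250.2, 160.1], 0.85)]
jar_mid [([311.0, 119.8, 328.8, 140.6], 0.59), ([258.9, 172.1, 316.2, 234.3], 0.3)]
beaker_mid [([97.3, 238.4, 129.0, 262.9], 0.73)]
wash_bottle_mid [([386.3, 218.4, 424.4, 241.3], 0.94)]
flask_mid [([92.9, 176.1, 128.3, 194.9], 0.57)]
reagent_mid [([377.6, 170.9, 407.8, 197.3], 0.78)]
```

Run:
```python
import cv2
a=cv2.imread('pics/top0.png')[100:270,190:360];cv2.imwrite('pics/t0z.png',cv2.resize(a,None,fx=3.5,fy=3.5,interpolation=cv2.INTER_CUBIC))
a=cv2.imread('pics/scene0.png')[110:270,150:310];cv2.imwrite('pics/s0z.png',cv2.resize(a,None,fx=3.7,fy=3.7,interpolation=cv2.INTER_CUBIC))
```

```text
(no output)
```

View pics/t0z.png

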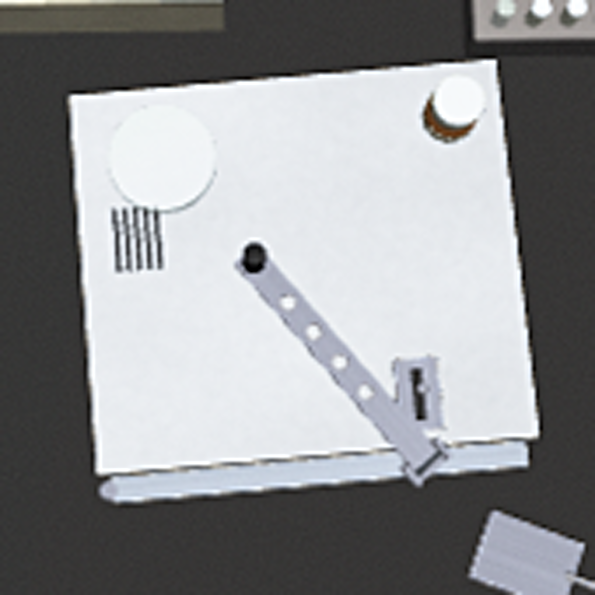

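View pics/s0z.png

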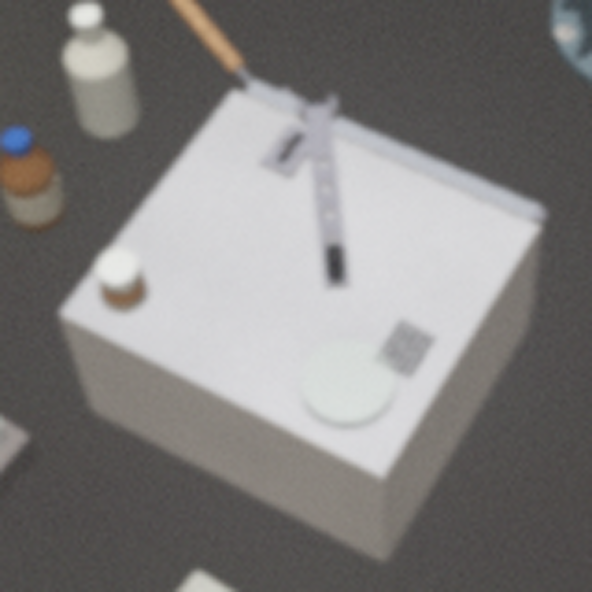

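View pics/top0.png

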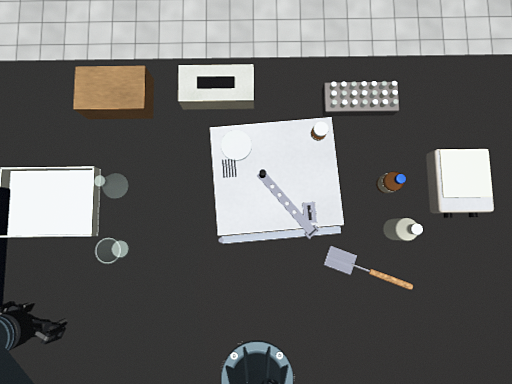

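View pics/scene0.png

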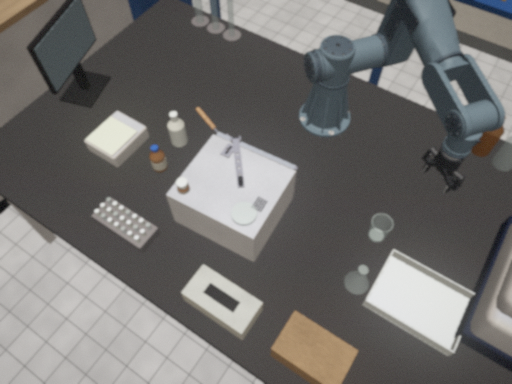

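```bash
python3 - <<'E'
from h import *
np.set_printoptions(precision=4,suppress=True)
c=camera('top')
f=lambda x,y,z:atz(c,190+(x+.5)/3.5-.5,100+(y+.5)/3.5-.5,z)
co=[f(70,95,.2),f(497,60,.2),f(538,437,.2),f(97,473,.2)]
print('corners',co,[np.linalg.norm(co[i]-co[(i+1)%4]) for i in range(4)])
H=[f(365,392,.2165),f(339,362,.2165),f(313,331,.2165),f(288,302,.2165)];print('holes',H)
print('knob top',f(254,249,.2595),'piv',f(427,462,.2165))
print('slot',f(416,369,.206),f(418.5,419,.206),'pegtip',f(421,387,.226))
print('seatcorn',[f(*p,.206) for p in [(393,361),(438,356),(443,424),(399,431)]])
E
python3 - <<'E'
import cv2
a=cv2.imread('pics/top0.png')[195:240,285:330];cv2.imwrite('pics/t0zz.png',cv2.resize(a,None,fx=13,fy=13,interpolation=cv2.INTER_CUBIC))
E
```

```text
corners [array([0.7361, 0.1224, 0.2   ]), array([ 0.7611, -0.2167,  0.2   ]), array([ 0.463 , -0.2375,  0.2   ]), array([0.4388, 0.1001, 0.2   ])] [np.float64(0.3400580817994328), np.float64(0.2988277240193553), np.float64(0.3384578775316395), np.float64(0.2981674682627764)]
holes [array([ 0.4978, -0.1041,  0.2165]), array([ 0.5207, -0.0849,  0.2165]), array([ 0.5445, -0.0656,  0.2165]), array([ 0.5669, -0.0469,  0.2165])]
knob top [ 0.6008 -0.0205  0.2595] piv [ 0.4449 -0.1494  0.2165]
slot [ 0.5156 -0.1447  0.206 ] [ 0.4774 -0.1455  0.206 ] pegtip [ 0.5007 -0.145   0.226 ]
seatcorn [array([ 0.5219, -0.1272,  0.206 ]), array([ 0.5254, -0.1618,  0.206 ]), array([ 0.4735, -0.1641,  0.206 ]), array([ 0.4685, -0.1304,  0.206 ])]
```

View pics/t0zz.png

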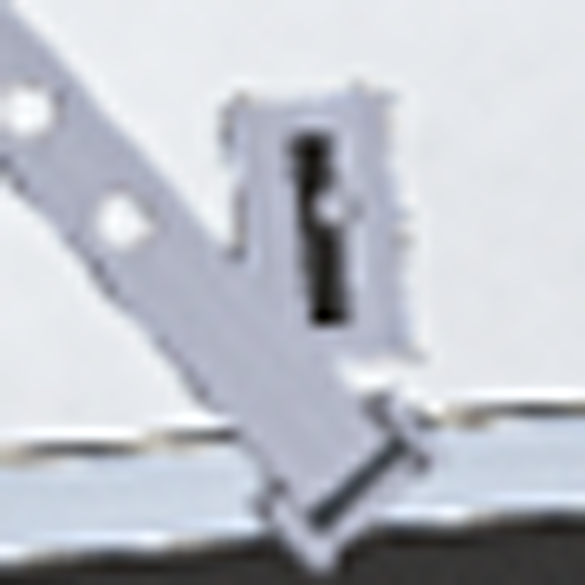

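```bash
cat >> h.py <<'E'
def q2R(q): return R.from_quat([q[1],q[2],q[3],q[0]])
def down(yaw_y):  # tool z down, jaw y axis at world angle yaw_y
    y=np.array([np.cos(yaw_y),np.sin(yaw_y),0]);z=np.array([0,0,-1.]);x=np.cross(y,z)
    return R.from_matrix(np.stack([x,y,z],1))
def rows(target,Rt,n,grip,start=None):
    o=get_obs();p0,R0=(np.array(o['eef_pos']),q2R(o['eef_rot'])) if start is None else start
    rv=(R0.inv()*Rt).as_rotvec();out=[]
    p,Rc=p0,R0
    for i in range(1,n+1):
        pn=p0+(np.asarray(target)-p0)*i/n; Rn=R0*R.from_rotvec(rv*i/n)
        t=Rc.inv().apply(pn-p)/.2; a=(Rc.inv()*Rn).as_rotvec()/np.radians(60)
        out.append(' '.join('%.3g'%round(v,3) for v in [*t,*a,grip])); p,Rc=pn,Rn
    return '; '.join(out),(p,Rc)
E
python3 - <<'E'
from h import *
np.set_printoptions(precision=4,suppress=True)
g=.072
hinge=np.array([.4439,-.1487])+.24*np.array([-np.sin(g),np.cos(g)])
from scipy.optimize import brentq
c=camera('top')
f=lambda x,y,z:atz(c,285+(x+.5)/13-.5,195+(y+.5)/13-.5,z)
peg=f(335,204,.226);print('peg',peg,'slot ends',f(310,135,.206),f(330,322,.206))
piv=lambda th:hinge+.24*np.array([np.sin(g-th),-np.cos(g-th)])
th=brentq(lambda t:np.linalg.norm(piv(t)-peg[:2])-.13,0.05,.8)
u=(peg[:2]-piv(th))/.13
print('hinge',hinge,'th',th,'piv',piv(th),'ang',np.arctan2(u[1],u[0]),'knob',piv(th)+.2*u)
s,st=rows([.45,.25,.33],down(np.radians(129.6)),10,.6);print(s)
s,st=rows([.598,-.020,.32],down(np.radians(129.6)),9,.6,st);print(s)
E
```

```text
peg [ 0.5006 -0.1459  0.226 ] slot ends [ 0.516  -0.1444  0.206 ] [ 0.4775 -0.1474  0.206 ]
hinge [0.4266 0.0907] th 0.307411848930106 piv [ 0.3707 -0.1427] ang -0.024978185632783364 knob [ 0.5706 -0.1477]
-0.148 -0.077 -0.049 0 0 -0.109 0.6; -0.139 -0.094 -0.049 0 0 -0.109 0.6; -0.127 -0.109 -0.049 0 0 -0.109 0.6; -0.114 -0.123 -0.049 0 0 -0.109 0.6; -0.099 -0.135 -0.049 0 0 -0.109 0.6; -0.083 -0.145 -0.049 0 0 -0.109 0.6; -0.066 -0.154 -0.049 0 0 -0.109 0.6; -0.048 -0.16 -0.049 0 0 -0.109 0.6; -0.03 -0.165 -0.049 0 0 -0.109 0.6; -0.011 -0.167 -0.049 0 0 -0.109 0.6
0.032 -0.168 0.006 -0 0 0 0.6; 0.032 -0.168 0.006 -0 0 -0 0.6; 0.032 -0.168 0.006 -0 0 0 0.6; 0.032 -0.168 0.006 -0 0 0 0.6; 0.032 -0.168 0.006 -0 0 -0 0.6; 0.032 -0.168 0.006 -0 0 0 0.6; 0.032 -0.168 0.006 -0 0 -0 0.6; 0.032 -0.168 0.006 -0 0 0 0.6; 0.032 -0.168 0.006 -0 0 0 0.6
```

Call:
{"op": "arm_command", "data": {
  "motion": "-0.148 -0.077 -0.05 0 0 -0.109 0.6; -0.139 -0.094 -0.05 0 0 -0.109 0.6; -0.127 -0.109 -0.05 0 0 -0.109 0.6; -0.114 -0.123 -0.05 0 0 -0.109 0.6; -0.1 -0.135 -0.05 0 0 -0.109 0.6; -0.083 -0.145 -0.05 0 0 -0.109 0.6; -0.066 -0.154 -0.05 0 0 -0.109 0.6; -0.048 -0.16 -0.05 0 0 -0.109 0.6; -0.03 -0.165 -0.05 0 0 -0.109 0.6; -0.01 -0.167 -0.05 0 0 -0.109 0.6"
}}

```text
time_s: 2.33
eef_pos: [0.4521, 0.2506, 0.3308]
eef_rot: [-0.002, -0.358, 0.934, 0.0]
wrist_force: [0.5, 0.3, 0.4]
opening: 0.596
```

Run:
```python
from h import *
s,st=rows([.599,-.0205,.31],down(np.radians(129.6)),10,.6);print(s)
```

```text
0.036 -0.15 0.01 0 -0 0.004 0.6; 0.035 -0.15 0.01 0 -0 0.004 0.6; 0.035 -0.15 0.01 0 -0 0.004 0.6; 0.034 -0.15 0.01 0 -0 0.004 0.6; 0.033 -0.151 0.01 0 -0 0.004 0.6; 0.033 -0.151 0.01 0 -0 0.004 0.6; 0.032 -0.151 0.01 0 -0 0.004 0.6; 0.032 -0.151 0.01 0 -0 0.004 0.6; 0.031 -0.151 0.01 0 -0 0.004 0.6; 0.03 -0.151 0.01 0 -0 0.004 0.6
```

Call:
{"op": "arm_command", "data": {
  "motion": "0.036 -0.15 0.01 0 0 0.004 0.6; 0.035 -0.15 0.01 0 0 0.004 0.6; 0.035 -0.15 0.01 0 0 0.004 0.6; 0.034 -0.15 0.01 0 0 0.004 0.6; 0.033 -0.15 0.01 0 0 0.004 0.6; 0.033 -0.15 0.01 0 0 0.004 0.6; 0.032 -0.15 0.01 0 0 0.004 0.6; 0.032 -0.15 0.01 0 0 0.004 0.6; 0.031 -0.15 0.01 0 0 0.004 0.6; 0.03 -0.15 0.01 0 0 0.004 0.6"
}}

```text
time_s: 3.17
eef_pos: [0.6081, -0.0341, 0.3164]
eef_rot: [0.004, -0.34, 0.94, -0.001]
wrist_force: [0.5, 0.2, 0.1]
opening: 0.599
```

Run:
```python
from h import *
print(get_obs()['eef_pos'],get_obs()['opening'])
s,st=rows([.5985,-.0208,.224],down(np.radians(129.6)),6,.6);print(s)
```

```text
[ 0.60811582 -0.03413141  0.31639553] 0.5986045276353249
-0 0.014 0.077 -0.001 0.001 0 0.6; -0.001 0.014 0.077 -0.001 0.001 0 0.6; -0.001 0.014 0.077 -0.001 0.001 0 0.6; -0.001 0.014 0.077 -0.001 0.001 0 0.6; -0.001 0.014 0.077 -0.001 0.001 0 0.6; -0.001 0.014 0.077 -0.001 0.001 0 0.6
```

Call:
{"op": "arm_command", "data": {
  "motion": "0 0.05 0 0 0 0 0.6; 0 0 0 0 0 0 0.6; 0 0 0 0 0 0 0.6"
}}

```text
time_s: 3.42
eef_pos: [0.6034, -0.0335, 0.3139]
eef_rot: [0.002, -0.336, 0.942, -0.001]
wrist_force: [-0.5, -0.5, 0.3]
opening: 0.603
```

Run:
```python
from h import *
print(get_obs()['eef_pos'],get_obs()['opening'])
s,st=rows([.5985,-.0208,.224],down(np.radians(129.6)),6,.6);print(s)
```

```text
[ 0.60336751 -0.03346906  0.31386889] 0.6033729587520282
-0.003 0.011 0.075 -0.001 0.001 -0.001 0.6; -0.003 0.011 0.075 -0.001 0.001 -0.001 0.6; -0.003 0.011 0.075 -0.001 0.001 -0.001 0.6; -0.003 0.011 0.075 -0.001 0.001 -0.001 0.6; -0.003 0.011 0.075 -0.001 0.001 -0.001 0.6; -0.004 0.011 0.075 -0.001 0.001 -0.001 0.6
```

Call:
{"op": "arm_command", "data": {
  "motion": "-0.01 0.03 0.05 -0.001 0.001 -0.001 0.6; -0.005 0.03 0.05 0 0 0 0.6; 0 0 0 0 0 0 0.6; 0 0 0 0 0 0 0.6"
}}

```text
time_s: 3.75
eef_pos: [0.5968, -0.0185, 0.2919]
eef_rot: [0.002, -0.338, 0.941, -0.001]
wrist_force: [0.2, -0.1, 0.3]
opening: 0.599
```

Run:
```python
from h import *
print(get_obs()['eef_pos'],get_obs()['opening'])
s,st=rows([.5985,-.0208,.224],down(np.radians(129.6)),4,.6);print(s)
```

```text
[ 0.59679791 -0.01851919  0.29194849] 0.5985091413144323
0 -0.003 0.085 -0.001 0.001 -0 0.6; 0 -0.003 0.085 -0.001 0.001 -0 0.6; 0 -0.003 0.085 -0.001 0.001 -0 0.6; 0 -0.003 0.085 -0.001 0.001 -0 0.6
```

Call:
{"op": "arm_command", "data": {
  "motion": "0 -0.012 0.11 -0.004 0.004 0 0.6; 0 0 0.11 0 0 0 0.6; 0 0 0.08 0 0 0 0.6; 0 0 0 0 0 0 0.6; 0 0 0 0 0 0 0.6"
}}

```text
time_s: 4.17
eef_pos: [0.5986, -0.0168, 0.2322]
eef_rot: [0.001, -0.341, 0.94, -0.001]
wrist_force: [-0.1, -0.5, 0.5]
opening: 0.603
```

Run:
```python
from h import *
print(get_obs()['eef_pos'],get_obs()['opening'])
s,st=rows([.5985,-.0208,.225],down(np.radians(129.6)),1,.6);print(s)
shot('top','t1.png');shot('scene','s1.png')
a=cv2.imread('pics/top0.png')
a=cv2.imread('pics/t1.png')[140:240,220:330];b=cv2.imread('pics/s1.png')[80:240,160:320]
cv2.imwrite('pics/t1z.png',cv2.resize(a,None,fx=5,fy=5,interpolation=cv2.INTER_CUBIC))
cv2.imwrite('pics/s1z.png',cv2.resize(b,None,fx=3.5,fy=3.5,interpolation=cv2.INTER_CUBIC))
```

```text
[ 0.59864319 -0.01681366  0.23218403] 0.6029161525825854
0.013 -0.015 0.036 -0.002 0.001 0.005 0.6
```

View pics/t1z.png

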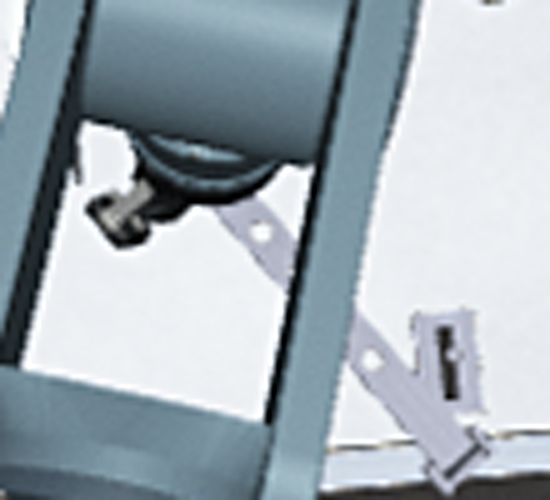

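View pics/s1z.png

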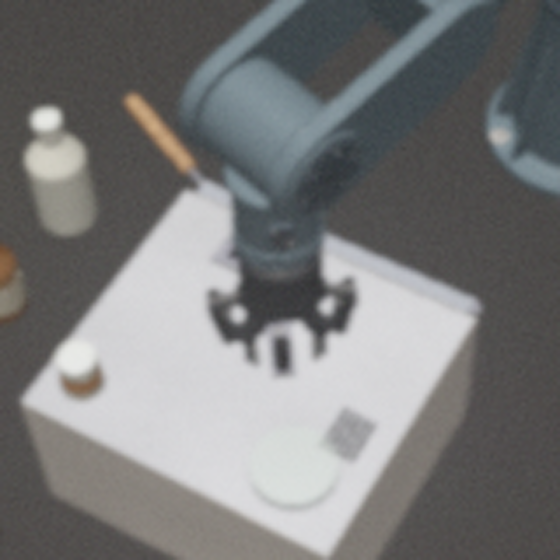

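Call:
{"op": "arm_command", "data": {
  "motion": "0.012 -0.015 0.032 -0.002 0.001 0.005 0.6; 0 0 0 0 0 0 0.6; 0 0 0 0 0 0 0.3; 0 0 0 0 0 0 0; 0 0 0 0 0 0 0; 0 0 0 0 0 0 0; 0 0 0 0 0 0 0; 0 0 0 0 0 0 0"
}}

```text
time_s: 4.93
eef_pos: [0.6013, -0.022, 0.231]
eef_rot: [0.004, -0.338, 0.941, -0.002]
wrist_force: [-1.0, -0.2, 0.0]
opening: 0.19
```

Run:
```python
from h import *
o=get_obs();print(o['eef_pos'],o['opening'],o['wrist_force'],o['torque'])
```

```text
[ 0.6013478  -0.02197208  0.23102871] 0.19008653419333524 [-1.03397738 -0.23926     0.03525184] [ 0.07011422  0.05733496 -0.00980871]
```

Call:
{"op": "arm_command", "data": {
  "motion": "0 0 -0.04 0 0 0 0; 0 0 -0.05 0 0 0 0; 0 0 -0.05 0 0 0 0; 0 0 -0.05 0 0 0 0; 0 0 -0.05 0 0 0 0; 0 0 -0.03 0 0 0 0; 0 0 0 0 0 0 0"
}}

```text
time_s: 5.52
eef_pos: [0.5884, -0.0283, 0.2798]
eef_rot: [-0.015, -0.336, 0.942, 0.0]
wrist_force: [-2.2, 0.4, -4.8]
opening: 0.185
```

```bash
cat > see.py <<'E'
import sys
from h import *
np.set_printoptions(precision=4,suppress=True)
o=get_obs();print(o['eef_pos'],o['eef_rot'],o['opening'],o['wrist_force'],o['torque'],o['time_s'])
n=sys.argv[1];shot('top','t%s.png'%n);shot('scene','s%s.png'%n)
a=cv2.imread('pics/t%s.png'%n)[150:270,240:340];b=cv2.imread('pics/s%s.png'%n)[110:210,190:310]
a=cv2.resize(a,None,fx=4.8,fy=4.8,interpolation=cv2.INTER_CUBIC);b=cv2.resize(b,(480,400),interpolation=cv2.INTER_CUBIC)
cv2.imwrite('pics/a%s.png'%n,a);cv2.imwrite('pics/b%s.png'%n,b)
E
python3 see.py 2
```

```text
[ 0.5884 -0.0283  0.2798] [-0.0153 -0.3358  0.9418  0.0002] 0.18472329732240556 [-2.2274  0.3509 -4.8269] [ 0.2396 -0.2662 -0.1293] 5.5167
```

View pics/a2.png

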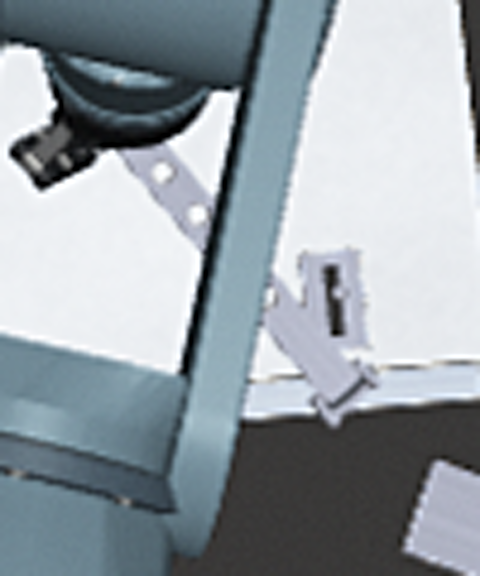

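View pics/b2.png

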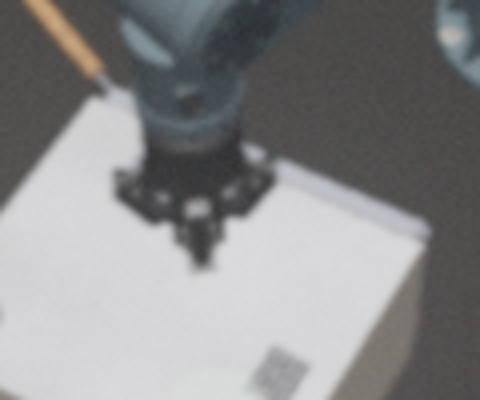

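Run:
```python
from h import *
s,st=rows([.562,-.146,.287],down(np.radians(88.6)),10,0);print(s)
```

```text
0.048 -0.037 -0.003 0 -0.003 0.068 0; 0.045 -0.041 -0.003 0 -0.003 0.068 0; 0.042 -0.044 -0.003 0 -0.003 0.068 0; 0.039 -0.047 -0.003 0 -0.003 0.068 0; 0.035 -0.049 -0.003 0 -0.003 0.068 0; 0.032 -0.052 -0.004 0 -0.003 0.068 0; 0.028 -0.054 -0.004 0 -0.003 0.068 0; 0.024 -0.056 -0.004 0 -0.003 0.068 0; 0.02 -0.057 -0.004 0 -0.003 0.068 0; 0.016 -0.058 -0.004 0 -0.003 0.068 0
```

Call:
{"op": "arm_command", "data": {
  "motion": "0.055 -0.037 -0.01 0 -0.003 0.068 0; 0.055 -0.041 -0.01 0 -0.003 0.068 0; 0.05 -0.044 -0.01 0 -0.003 0.068 0; 0.045 -0.047 -0.01 0 -0.003 0.068 0; 0.04 -0.049 -0.01 0 -0.003 0.068 0"
}}

```text
time_s: 6.03
eef_pos: [0.5738, -0.0871, 0.2925]
eef_rot: [-0.0, -0.16, 0.987, 0.002]
wrist_force: [0.8, 0.5, -2.7]
opening: 0.188
```

```bash
python3 see.py 3
python3 - <<'E'
from h import *
s,st=rows([.562,-.146,.287],down(np.radians(88.6)),5,0);print(s)
E
```

```text
[ 0.5738 -0.0871  0.2925] [-0.0001 -0.1604  0.987   0.0024] 0.18796043583581049 [ 0.7763  0.5478 -2.6559] [ 0.2494 -0.7488  0.1147] 6.0333
0.029 -0.051 0.006 0.001 -0 0.066 0; 0.026 -0.053 0.006 0.001 -0 0.066 0; 0.022 -0.055 0.006 0.001 -0 0.066 0; 0.018 -0.056 0.006 0.001 -0 0.066 0; 0.014 -0.057 0.006 0.001 -0 0.066 0
```

View pics/a3.png

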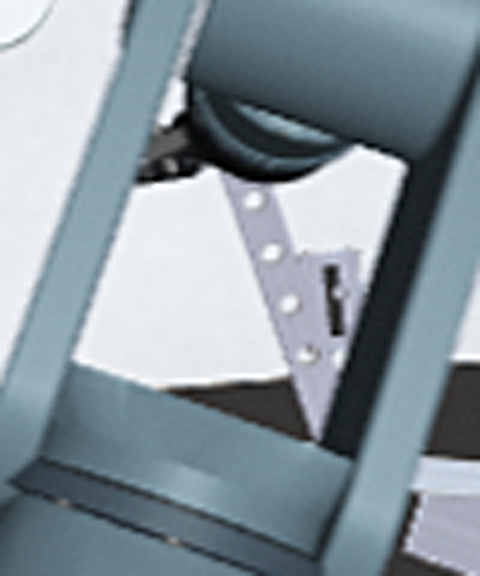

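Call:
{"op": "arm_command", "data": {
  "motion": "0.035 -0.051 0 0.001 0 0.066 0; 0.035 -0.053 0 0.001 0 0.066 0; 0.03 -0.055 0 0.001 0 0.066 0; 0.025 -0.053 0 0.001 0 0.066 0; 0.02 -0.05 0 0 0 0.05 0; 0.01 0 0 0 0 0 0; 0 0 0 0 0 0 0"
}}

```text
time_s: 6.72
eef_pos: [0.5594, -0.1412, 0.2958]
eef_rot: [0.008, -0.001, 1.0, 0.001]
wrist_force: [2.4, 1.0, -2.9]
opening: 0.184
```

```bash
python3 see.py 4
```

```text
[ 0.5594 -0.1412  0.2958] [ 0.0079 -0.0009  1.      0.0013] 0.18420004466614043 [ 2.3909  1.0322 -2.8607] [ 0.0969 -0.8073 -0.0265] 6.7167
```

View pics/a4.png

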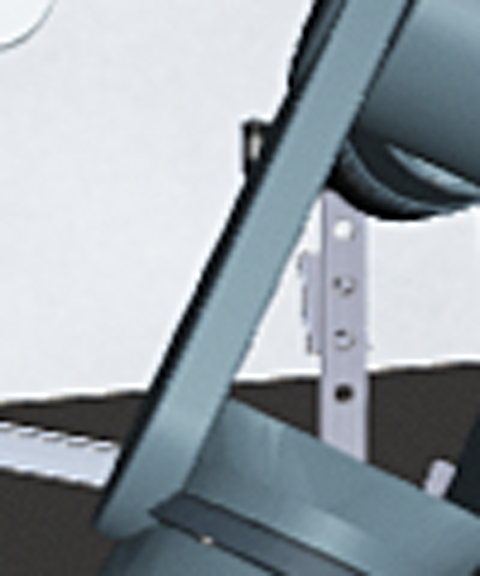

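```bash
cat >> h.py <<'E'
from scipy.optimize import least_squares
HINGE=np.array([.4266,.0907]);G=.072;PEG=np.array([.5006,-.1459])
def bar(th,psi,phi):
    pv=np.r_[HINGE+.24*np.array([np.sin(G-th),-np.cos(G-th)]),.214]
    u=np.array([np.cos(psi)*np.cos(phi),np.sin(psi)*np.cos(phi),np.sin(phi)])
    n=np.array([-np.cos(psi)*np.sin(phi),-np.sin(psi)*np.sin(phi),np.cos(phi)])
    return pv,u,n
def fit(c,pts,phi0,fixphi=False):
    # pts: {hole index:(u,v)} full-image px
    def res(x):
        phi=phi0 if fixphi else x[2]
        pv,u,n=bar(x[0],x[1],phi)
        r=[proj(c,pv+u*(.07+.03*(k-1))+n*.0015)-np.array(p) for k,p in pts.items()]
        return np.r_[np.ravel(r),0 if fixphi else (x[2]-phi0)*20]
    s=least_squares(res,[.3,0,phi0]);th,psi,phi=s.x
    if fixphi: phi=phi0
    pv,u,n=bar(th,psi,phi)
    land=pv[:2]+.13*np.array([np.cos(psi),np.sin(psi)])
    print('th %.3f psi %.3f phi %.3f resid'%(th,psi,phi),np.round(s.fun,2))
    print('pivot',pv.round(4),'hole3 now',(pv+.13*u).round(4),'knob',(pv+.2*u+.03*n).round(4))
    e=land-PEG; print('land',land.round(4),'minus peg mm: x %.1f y %.1f'%tuple(e*1000),'| hole3 now minus peg',((pv+.13*u)[:2]-PEG).round(4)*1000)
    return th,psi,phi
def z2p(x,y,s=4.8,ox=240,oy=150): return (ox+(x+.5)/s-.5,oy+(y+.5)/s-.5)
E
python3 - <<'E'
from h import *
c=camera('top')
fit(c,{1:z2p(343,392),2:z2p(344,340),3:z2p(345,285),4:z2p(343.5,229)},.3)
print(proj(c,[*PEG,.226]))
E
```

```text
th 0.272 psi 0.004 phi 0.303 resid [-0.16  0.28 -0.18 -0.17 -0.19 -0.13  0.33 -0.02  0.06]
pivot [ 0.3789 -0.1445  0.214 ] hole3 now [ 0.503  -0.1441  0.2528] knob [ 0.5608 -0.1439  0.3023]
land [ 0.5089 -0.144 ] minus peg mm: x 8.3 y 1.9 | hole3 now minus peg [2.4 1.8]
[310.28912713 210.2370308 ]
```

Call:
{"op": "arm_command", "data": {
  "motion": "0 -0.006 0.025 0 0 0 0; 0 -0.005 0.025 0 0 0 0; 0 -0.004 0.025 0 0 0 0; 0 0 0.025 0 0 0 0; 0 0 0.02 0 0 0 0; 0 0 0 0 0 0 0"
}}

```text
time_s: 7.37
eef_pos: [0.5607, -0.1424, 0.2718]
eef_rot: [0.008, -0.004, 1.0, 0.0]
wrist_force: [2.1, 0.2, 2.3]
opening: 0.187
```

```bash
python3 see.py 5
```

```text
[ 0.5607 -0.1424  0.2718] [ 0.0082 -0.0042  1.      0.0002] 0.18683512593802917 [2.1469 0.1657 2.3301] [-0.0023  0.2005  0.0064] 7.3667
```

View pics/a5.png

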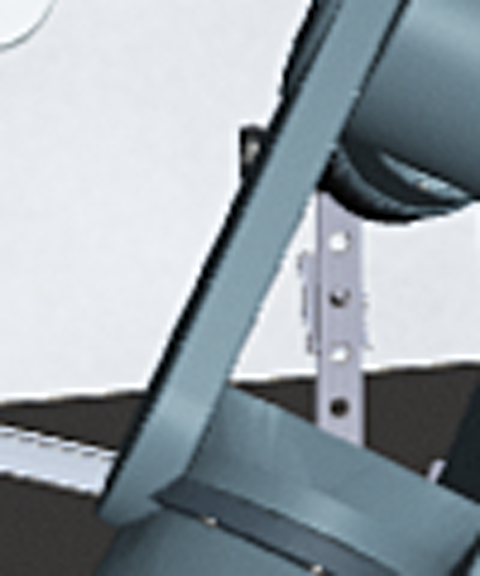

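Run:
```python
from h import *
c=camera('top')
fit(c,{1:z2p(340,407),2:z2p(340,354),3:z2p(340,298),4:z2p(340,242)},.2)
a=cv2.imread('pics/t5.png')[190:240,290:330]
cv2.imwrite('pics/z5.png',cv2.resize(a,None,fx=14,fy=14,interpolation=cv2.INTER_CUBIC)[:600])
```

```text
th 0.314 psi -0.012 phi 0.202 resid [-0.32  0.21 -0.15 -0.21  0.03 -0.07  0.21  0.01  0.03]
pivot [ 0.3691 -0.1423  0.214 ] hole3 now [ 0.4965 -0.1438  0.24  ] knob [ 0.559  -0.1445  0.2834]
land [ 0.4991 -0.1438] minus peg mm: x -1.5 y 2.1 | hole3 now minus peg [-4.1  2.1]
```

View pics/z5.png

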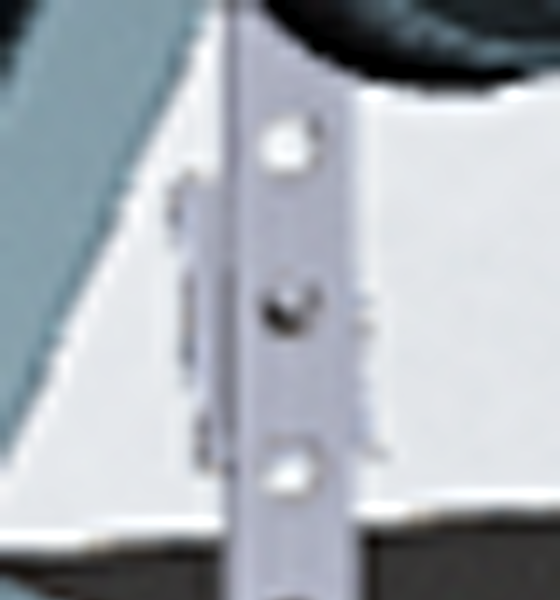

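Call:
{"op": "arm_command", "data": {
  "motion": "-0.005 -0.008 0.012 0 0 0 0; -0.005 -0.008 0.014 0 0 0 0; -0.005 -0.005 0.014 0 0 0 0; -0.005 0 0.014 0 0 0 0; -0.005 0 0.01 0 0 0 0; 0 0 0 0 0 0 0"
}}

```text
time_s: 8.02
eef_pos: [0.5675, -0.148, 0.2599]
eef_rot: [0.01, -0.004, 1.0, -0.001]
wrist_force: [1.8, 0.4, 2.6]
opening: 0.19
```

```bash
cat >> see.py <<'E'
a=cv2.imread('pics/t%s.png'%n)[195:237,290:330]
cv2.imwrite('pics/z%s.png'%n,cv2.resize(a,None,fx=14,fy=14,interpolation=cv2.INTER_CUBIC))
E
python3 see.py 6
```

```text
[ 0.5675 -0.148   0.2599] [ 0.0098 -0.0039  0.9999 -0.0006] 0.18963269327967833 [1.7901 0.406  2.6254] [-0.054   0.1542  0.0185] 8.0167
```

View pics/z6.png

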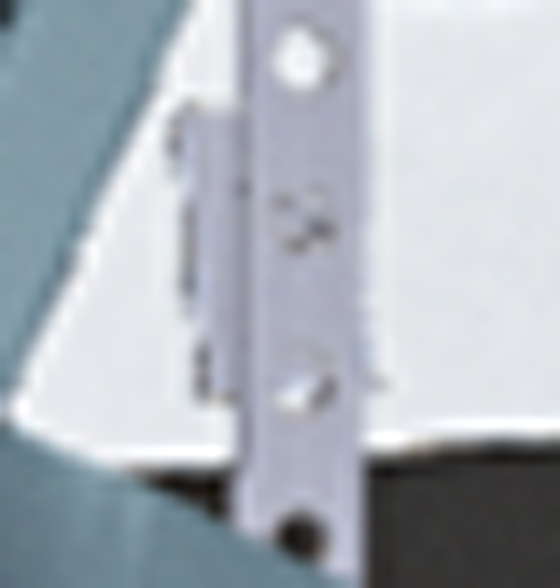

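Run:
```python
from h import *
c=camera('top')
z=lambda x,y:z2p(x,y,14,290,195)
fit(c,{1:z(301,535),2:z(305,382),3:z(305,219),4:z(304,58)},.15)
```

```text
th 0.301 psi -0.032 phi 0.151 resid [-0.35  0.37 -0.33 -0.21 -0.01 -0.09  0.37 -0.14  0.02]
pivot [ 0.3722 -0.1431  0.214 ] hole3 now [ 0.5007 -0.1471  0.2335] knob [ 0.5653 -0.1492  0.2737]
land [ 0.5022 -0.1472] minus peg mm: x 1.6 y -1.3 | hole3 now minus peg [ 0.1 -1.2]
```

Call:
{"op": "arm_command", "data": {
  "motion": "0 0.008 0.008 0 0 0 0; 0 0.003 0.01 0 0 0 0; 0 0 0.01 0 0 0 0; 0 0 0.005 0 0 0 0; 0 0 0 0 0 0 0"
}}

```text
time_s: 8.58
eef_pos: [0.5678, -0.1455, 0.2538]
eef_rot: [0.011, -0.004, 1.0, -0.001]
wrist_force: [1.8, -0.3, 2.4]
opening: 0.19
```

```bash
python3 see.py 7
```

```text
[ 0.5678 -0.1455  0.2538] [ 0.0105 -0.0041  0.9999 -0.001 ] 0.19018336325036278 [ 1.7655 -0.2771  2.4083] [-0.0452  0.2132  0.0603] 8.5833
```

View pics/z7.png

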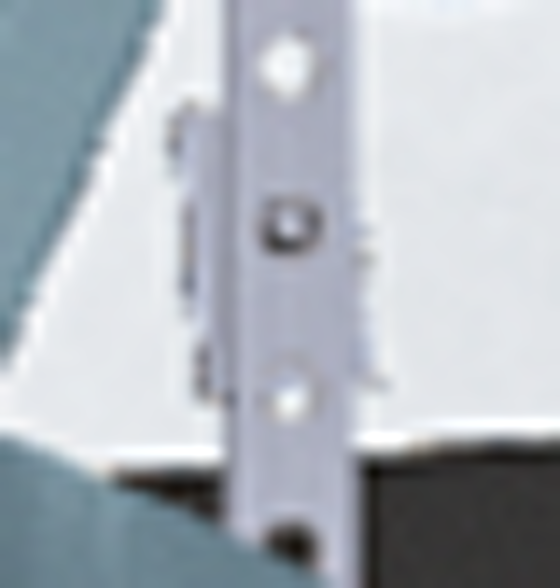

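Call:
{"op": "arm_command", "data": {
  "motion": "-0.001 0 0.012 0 0 0 0; -0.002 0 0.012 0 0 0 0; -0.002 0 0.012 0 0 0 0; 0 0 0 0 0 0 0"
}}

```text
time_s: 9.02
eef_pos: [0.5693, -0.1456, 0.2465]
eef_rot: [0.011, -0.004, 1.0, -0.001]
wrist_force: [2.0, 0.2, 1.6]
opening: 0.189
```

```bash
python3 see.py 8
```

```text
[ 0.5693 -0.1456  0.2465] [ 0.011  -0.004   0.9999 -0.001 ] 0.18947619590478496 [1.9971 0.2014 1.5765] [-0.015   0.1846 -0.0228] 9.0167
```

View pics/z8.png

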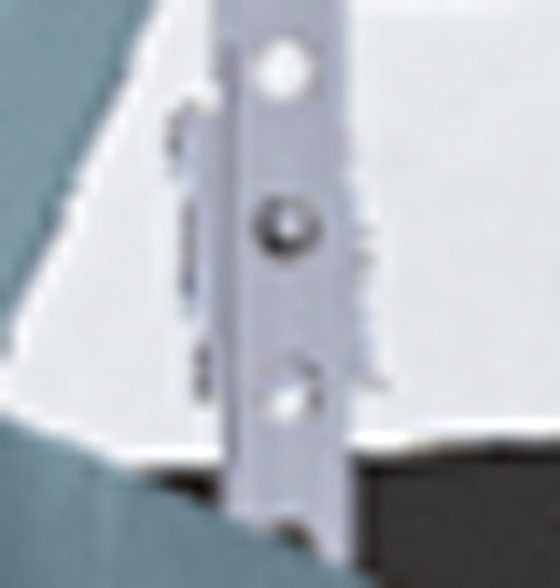

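Call:
{"op": "arm_command", "data": {
  "motion": "-0.002 -0.003 0.012 0 0 0 0; -0.002 0 0.012 0 0 0 0; -0.002 0 0.012 0 0 0 0; 0 0 0 0 0 0 0"
}}

```text
time_s: 9.45
eef_pos: [0.571, -0.1464, 0.2392]
eef_rot: [0.011, -0.004, 1.0, -0.001]
wrist_force: [1.8, -0.6, 2.4]
opening: 0.19
```

```bash
python3 see.py 9
```

```text
[ 0.571  -0.1464  0.2392] [ 0.0112 -0.004   0.9999 -0.0012] 0.1897314807722921 [ 1.7769 -0.6426  2.4204] [0.0219 0.2336 0.0133] 9.45
```

View pics/z9.png

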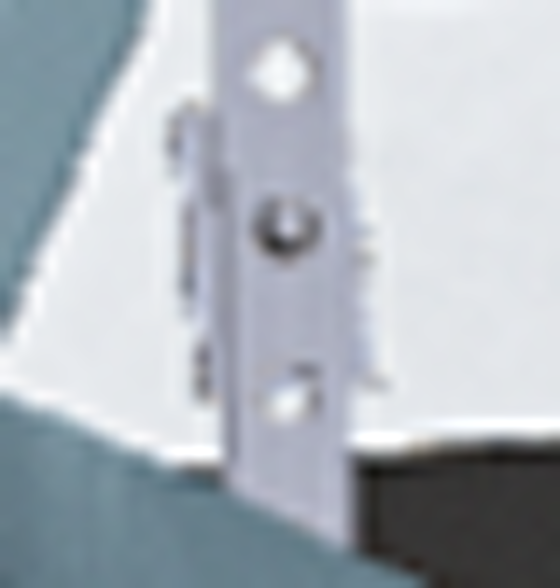

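Call:
{"op": "arm_command", "data": {
  "motion": "-0.002 -0.002 0.012 0 0 0 0; -0.001 0 0.012 0 0 0 0; 0 0 0.008 0 0 0 0; 0 0 0 0 0 0 0"
}}

```text
time_s: 9.88
eef_pos: [0.5721, -0.1469, 0.2329]
eef_rot: [0.012, -0.004, 1.0, -0.001]
wrist_force: [1.8, 0.5, 2.9]
opening: 0.188
```

```bash
python3 see.py 10
```

```text
[ 0.5721 -0.1469  0.2329] [ 0.0118 -0.004   0.9999 -0.0014] 0.18817657817670927 [1.8381 0.49   2.9102] [-0.0259  0.1762  0.0234] 9.8833
```

View pics/z10.png

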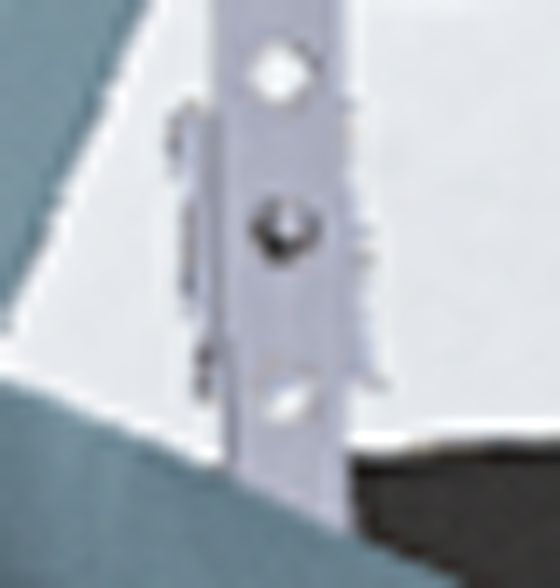

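Call:
{"op": "arm_command", "data": {
  "motion": "0 -0.001 0.006 0 0 0 0; 0 0 0.006 0 0 0 0; 0 0 0 0 0 0 0"
}}

```text
time_s: 10.23
eef_pos: [0.5727, -0.1472, 0.2312]
eef_rot: [0.012, -0.004, 1.0, -0.002]
wrist_force: [1.8, 0.1, 2.8]
opening: 0.19
```

Call:
{"op": "arm_command", "data": {
  "motion": "0 0 0.006 0 0 0 0; 0 0 0 0 0 0 0"
}}

```text
time_s: 10.4
eef_pos: [0.5729, -0.1473, 0.2303]
eef_rot: [0.013, -0.004, 1.0, -0.002]
wrist_force: [2.5, 0.4, 2.9]
opening: 0.191
```

Call:
{"op": "arm_command", "data": {
  "motion": "0 0 0.006 0 0 0 0; 0 0 0.006 0 0 0 0; 0 0 0 0 0 0 0"
}}

```text
time_s: 10.65
eef_pos: [0.5735, -0.1475, 0.2286]
eef_rot: [0.014, -0.004, 1.0, -0.002]
wrist_force: [1.1, -0.1, 4.2]
opening: 0.187
```

Call:
{"op": "arm_command", "data": {
  "motion": "0 0 0.006 0 0 0 0; 0 0 0 0 0 0 0"
}}

```text
time_s: 10.82
eef_pos: [0.5738, -0.1476, 0.2278]
eef_rot: [0.014, -0.004, 1.0, -0.002]
wrist_force: [2.2, -0.4, 4.1]
opening: 0.187
```

```bash
python3 see.py 11
```

```text
[ 0.5738 -0.1476  0.2278] [ 0.014  -0.004   0.9999 -0.0023] 0.18744123790475242 [ 2.223  -0.3615  4.1424] [0.0472 0.1937 0.0154] 10.8167
```

View pics/z11.png

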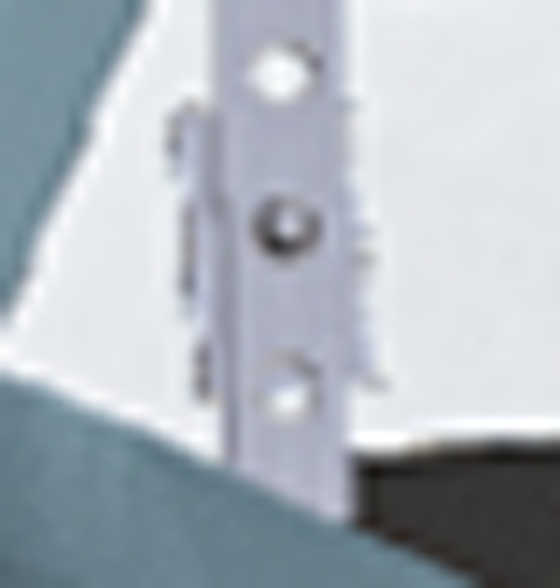

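View pics/b11.png

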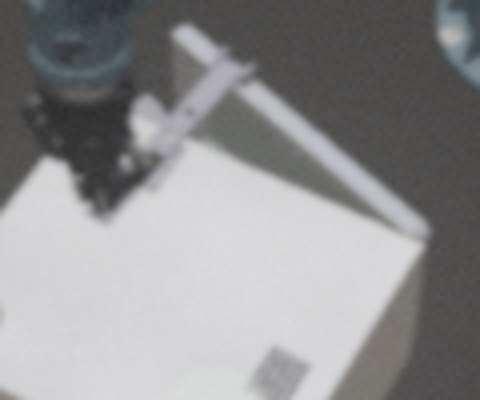

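Call:
{"op": "arm_command", "data": {
  "motion": "0 0 0.008 0 0 0 0; 0 0 0.008 0 0 0 0; 0 0 0 0 0 0 0"
}}

```text
time_s: 11.17
eef_pos: [0.5745, -0.148, 0.2257]
eef_rot: [0.015, -0.004, 1.0, -0.003]
wrist_force: [1.7, 0.3, 5.4]
opening: 0.186
```

```bash
python3 see.py 12
python3 - <<'E'
from h import *
c=camera('top')
z=lambda x,y:z2p(x,y,14,290,195)
pts={2:z(288,391),3:z(286,228),4:z(284,71)}
for ph in (0,.03): fit(c,pts,ph,True)
E
```

```text
[ 0.5745 -0.148   0.2257] [ 0.015  -0.0039  0.9999 -0.0028] 0.1863470180867458 [1.7176 0.3156 5.3561] [ 0.08    0.1625 -0.0154] 11.1667
th 0.313 psi -0.032 phi 0.000 resid [-0.22 -0.16 -0.03  0.11  0.16  0.03  0.  ]
pivot [ 0.3694 -0.1424  0.214 ] hole3 now [ 0.4994 -0.1466  0.214 ] knob [ 0.5693 -0.1488  0.244 ]
land [ 0.4994 -0.1466] minus peg mm: x -1.2 y -0.7 | hole3 now minus peg [-1.2 -0.7]
th 0.313 psi -0.028 phi 0.030 resid [-0.22 -0.1  -0.03  0.11  0.16 -0.03  0.  ]
pivot [ 0.3693 -0.1424  0.214 ] hole3 now [ 0.4992 -0.146   0.2179] knob [ 0.5682 -0.1479  0.25  ]
land [ 0.4992 -0.146 ] minus peg mm: x -1.4 y -0.1 | hole3 now minus peg [-1.4 -0.1]
```

View pics/z12.png

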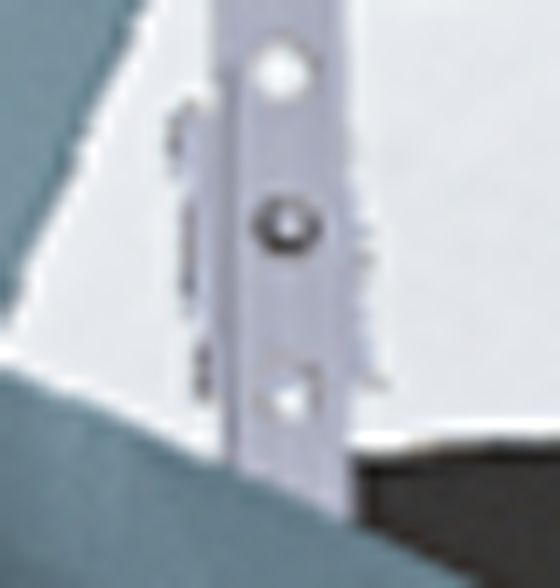

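Call:
{"op": "arm_command", "data": {
  "motion": "0 0 0 0 0 0 0.25; 0 0 0 0 0 0 0.3; 0 0 0 0 0 0 0.4; 0 0 0 0 0 0 0.5; 0 0 0 0 0 0 0.5; 0 0 0 0 0 0 0.5"
}}

```text
time_s: 11.82
eef_pos: [0.5718, -0.1471, 0.2218]
eef_rot: [0.011, -0.004, 1.0, -0.001]
wrist_force: [-0.1, -0.0, -0.2]
opening: 0.503
```

```bash
python3 see.py 13
```

```text
[ 0.5718 -0.1471  0.2218] [ 0.0114 -0.0038  0.9999 -0.0013] 0.5029174957482776 [-0.0862 -0.0117 -0.2335] [ 0.0323 -0.0059 -0.0008] 11.8167
```

View pics/z13.png

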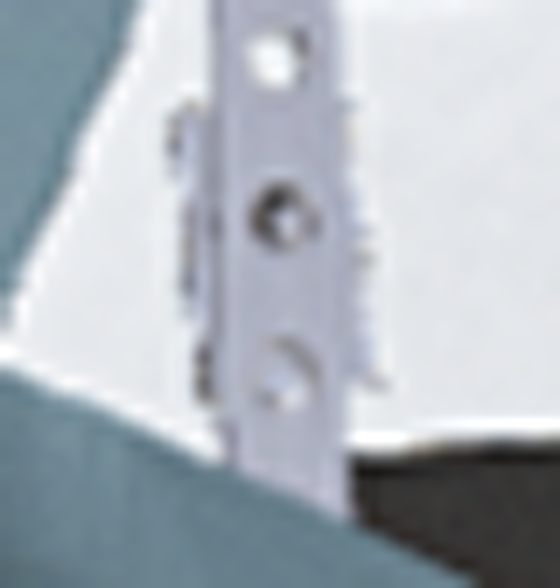

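View pics/b13.png

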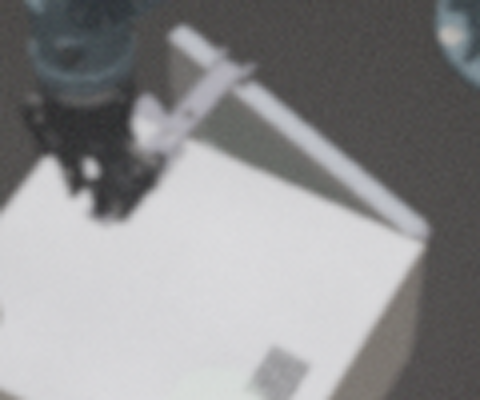

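Call:
{"op": "arm_command", "data": {
  "motion": "0 0 -0.03 0 0 0 0.6; 0 0 -0.06 0 0 0 0.6; 0 0 -0.1 0 0 0 0.6; 0 0 -0.15 0 0 0 0.6; 0 0 -0.15 0 0 0 0.6; 0 0.15 -0.15 0 0 0 0.6; 0 0.18 -0.05 0 0 0 0.6; 0 0.18 0 0 0 0 0.6; 0 0.18 0 0 0 0 0.6; 0 0.18 0 0 0 0 0.6"
}}

```text
time_s: 12.75
eef_pos: [0.5681, 0.0242, 0.3755]
eef_rot: [0.016, 0.003, 1.0, -0.003]
wrist_force: [1.6, 0.2, 0.6]
opening: 0.602
```

Call:
{"op": "arm_command", "data": {
  "motion": "0 0.18 0 0 0 0 0.6; 0 0.18 0 0 0 0 0.6; 0 0.18 0 0 0 0 0.6; 0 0.1 0 0 0 0 0.6; 0 0 0 0 0 0 0.6"
}}

```text
time_s: 13.17
eef_pos: [0.5673, 0.1649, 0.3846]
eef_rot: [0.021, -0.0, 1.0, -0.001]
wrist_force: [-0.7, -1.1, 0.5]
opening: 0.6
```

```bash
python3 see.py 14
```

```text
[0.5673 0.1649 0.3846] [ 0.0214 -0.0002  0.9998 -0.0012] 0.5996769404044262 [-0.7257 -1.1453  0.4856] [-0.0002  0.0208  0.0007] 13.1667
```

View pics/a14.png

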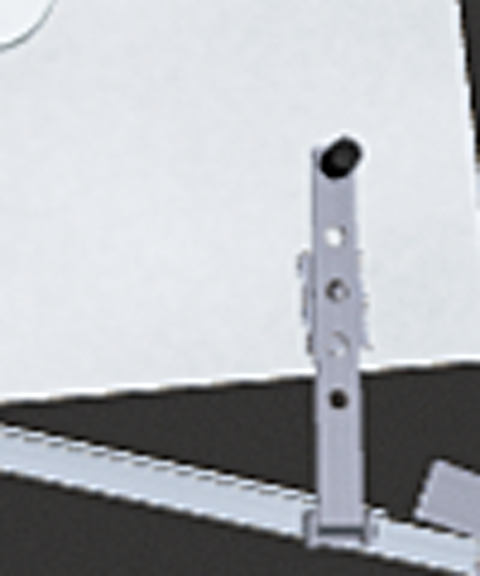

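View pics/b14.png

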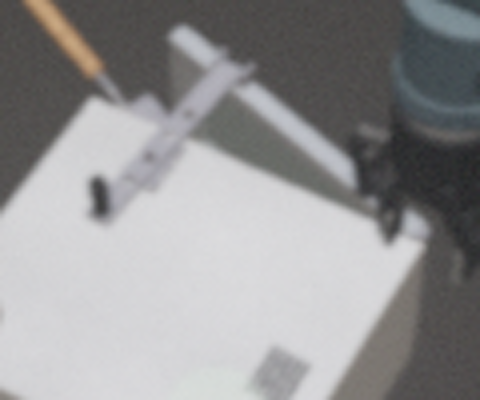

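View pics/z14.png

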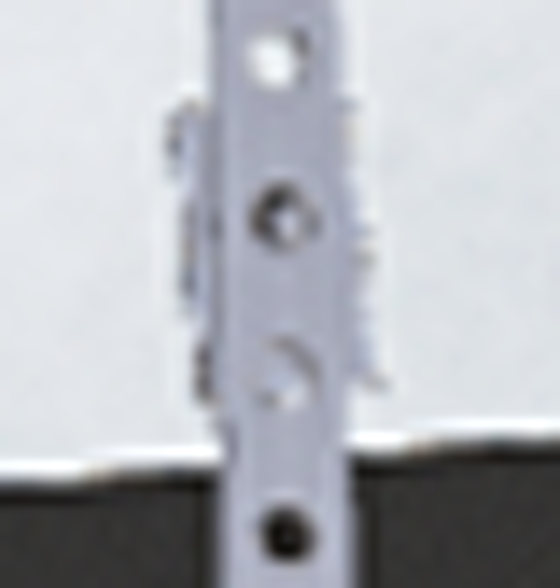

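```bash
python3 - <<'E'
from h import *
c=camera('top');s=camera('scene')
z=lambda x,y:z2p(x,y,14,290,195)
pts={1:z(287,533),2:z(285,375),3:z(282,216),4:z(277,58)}
for ph in (0,.03,.08):
    th,psi,phi=fit(c,pts,ph,True)
    pv,u,n=bar(th,psi,phi)
    q=lambda p:((proj(s,p)-[190,110])*4).round(1); qt=lambda p:((proj(c,p)-[240,150])*4.8).round(1)
    print('top px base/top knob',qt(pv+.2*u+.0025*n),qt(pv+.2*u+.0455*n),'scene',q(pv+.2*u+.0025*n),q(pv+.2*u+.0455*n),'piv',q(pv),'h3',q(pv+.13*u),'end',q(pv+.211*u))
th=cv2.absdiff(c['img'],cv2.cvtColor(cv2.imread('pics/t14.png'),cv2.COLOR_BGR2RGB))[150:270,255:340];print('max diff',th.max(), 'mean',th.mean())
E
python3 - <<'E'
import cv2
a=cv2.imread('pics/s14.png')[120:170,205:260];cv2.imwrite('pics/y14.png',cv2.resize(a,None,fx=11,fy=11,interpolation=cv2.INTER_CUBIC))
E
```

```text
th 0.301 psi -0.022 phi 0.000 resid [-0.25  0.12 -0.18 -0.05 -0.03 -0.06  0.25 -0.06  0.  ]
pivot [ 0.3721 -0.143   0.214 ] hole3 now [ 0.5021 -0.1459  0.214 ] knob [ 0.5721 -0.1474  0.244 ]
land [ 0.5021 -0.1459] minus peg mm: x 1.5 y 0.0 | hole3 now minus peg [1.5 0. ]
top px base/top knob [333.8 161.6] [346.3 150.8] scene [ 98.1 207.1] [ 93.8 177.4] piv [231.3  63.6] h3 [146.5 156.2] end [ 90.6 217.3]
th 0.301 psi -0.017 phi 0.030 resid [-0.25  0.19 -0.18 -0.01 -0.03 -0.08  0.25 -0.15  0.  ]
pivot [ 0.372 -0.143  0.214] hole3 now [ 0.502  -0.1453  0.2179] knob [ 0.571  -0.1465  0.25  ]
land [ 0.502  -0.1453] minus peg mm: x 1.4 y 0.6 | hole3 now minus peg [1.4 0.6]
top px base/top knob [333.8 160.6] [346.5 152.1] scene [ 98.5 203.4] [ 95.1 172.5] piv [231.4  63.5] h3 [146.9 153.7] end [ 91.  213.4]
th 0.301 psi -0.009 phi 0.080 resid [-0.25  0.27 -0.18  0.04 -0.04 -0.09  0.25 -0.26  0.  ]
pivot [ 0.3721 -0.143   0.214 ] hole3 now [ 0.5017 -0.1443  0.2244] knob [ 0.5691 -0.1449  0.2599]
land [ 0.5021 -0.1443] minus peg mm: x 1.5 y 1.6 | hole3 now minus peg [1.1 1.6]
top px base/top knob [333.8 159.2] [346.6 154.7] scene [ 99.4 196.9] [ 97.5 164.1] piv [231.3  63.6] h3 [147.6 149.5] end [ 91.8 206.7]
max diff 8 mean 0.8897712418300654
```

View pics/y14.png

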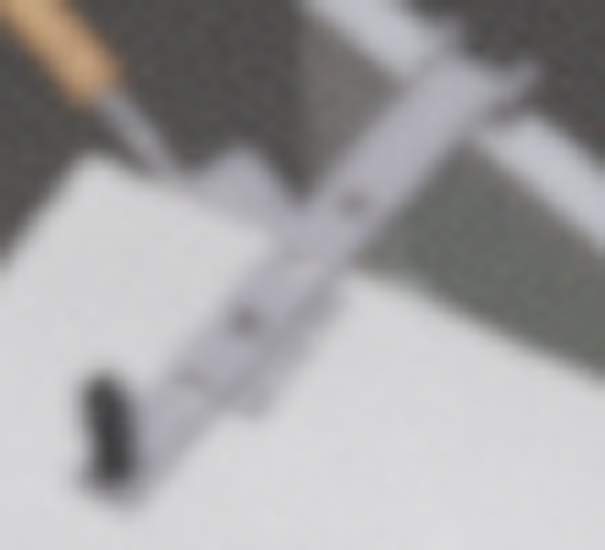

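Run:
```python
from h import *
s=camera('scene')
def dark(f,x0,y0,x1,y1):
    g=cv2.imread('pics/'+f,0)[y0:y1,x0:x1].astype(float);w=np.clip(130-g,0,None);Y,X=np.mgrid[y0:y1,x0:x1]
    return (w*X).sum()/w.sum(),(w*Y).sum()/w.sum()
a=dark('s0.png',232,170,250,192);b=dark('s14.png',208,148,224,170)
pv,u,n=bar(0,.691,0);print('start obs',a,'pred',proj(s,pv+.2*u+.024*n))
for ph in (0,.03):
    pv,u,n=bar(.301,-.022,ph);print('now obs',b,'pred',ph,proj(s,pv+.2*u+.024*n))
```

```text
[ WARN:0@2.448] global loadsave.cpp:275 findDecoder imread_('pics/s0.png'): can't open/read file: check file path/integrity
Traceback (most recent call last):
TypeError: 'NoneType' object is not subscriptable
```

Run:
```python
from h import *
s=camera('scene')
def dark(f,x0,y0,x1,y1):
    g=cv2.imread('pics/'+f,0)[y0:y1,x0:x1].astype(float);w=np.clip(130-g,0,None);Y,X=np.mgrid[y0:y1,x0:x1]
    return (w*X).sum()/w.sum(),(w*Y).sum()/w.sum()
a=dark('scene0.png',232,170,250,192);b=dark('s14.png',208,148,224,170)
pv,u,n=bar(0,.691,0);print('start obs',a,'pred',proj(s,pv+.2*u+.024*n))
for ph in (0,.03):
    pv,u,n=bar(.301,-.022,ph);print('now obs',b,'pred',ph,proj(s,pv+.2*u+.024*n))
```

```text
start obs (np.float64(240.1226348983882), np.float64(180.77154870357393)) pred [239.81435422 180.20278336]
now obs (np.float64(214.62007168458783), np.float64(159.01003584229392)) pred 0 [213.98611296 158.10918213]
now obs (np.float64(214.62007168458783), np.float64(159.01003584229392)) pred 0.03 [213.97986091 156.91471173]
```

```bash
python3 -c "
from bench import *
print(hand_in())"
```

```text
the job is handed in; nothing more can be done
None
```

The cabinet is set to air. I lifted the stay by its knob, pulled the door open with it, and lowered hole 3 over the peg in small steps until it was fully down. Then I let go, backed the arm away and handed the job in at about 13.5 s. No verdict came back.

- **Fit:** the top view shows the peg inside the third hole. The hole's centre is about 1.5 mm from my estimate of the peg along the slot and about 0 mm across it.
- **Level:** the knob in the scene view matches the level-bar prediction to within 1 px. The same small offset was there at the start, when the bar lay level.
- **Door:** it stands about 0.30 rad open. Two top pictures after release showed no movement.
- **Force:** the wrist force never read above about 5.5 N while I lowered the bar. The contact force on the peg itself can't be read directly.
- **Disagreement:** while I lowered the bar, camera and arm positions of the knob differed by 2 to 3 mm. I used the camera alone to line up the hole and peg.
- **Bystanders:** I did not measure their positions again at the end. The arm moved well clear of them, and none of the pictures I viewed shows one disturbed.

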